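# Bridge gauge on the wound coil

## Robot

A 6-joint arm with a two-finger parallel gripper is mounted at the origin on a cart in front of the work surface, level with it; the furniture and walls round the work are solid. World frame = base frame: x ahead of the robot, y to its left, z up, the work surface at z = 0. Lengths are in mm, angles in degrees, forces in N, time in s.
With the tool pointing down it reaches from about 300 to 775 mm from the base axis. Payload 14.6 kg.
Tool frame: the origin (TCP) lies between the finger pads, 19 mm behind the fingertips; this is the grasp point; z points along the fingers, y is the line along which they close (so a half turn about z gives the same grasp; the last joint's range is limited). The gripper opens to 85 mm and grips with 20 to 120 N. Pads are 22 mm wide; open, the fingers measure 114 mm over their backs; the gripper's body (76 mm by 85 mm) begins 54 mm behind the grasp point. The pads swing forward as they close: fully open they stand 13 mm farther back than shut.
Start: joints at [62.361, 17.183, 87.147, -0, 75.671, -3.816], TCP at [222.153, 503.128, 249.981] pointing down, gripper open.
Joint ranges: [-173.82, 173.82], [-45.26, 126.66], [13.44, 144.39], [-59.66, 239.66], [0, 175.72], [-146.38, 146.38]. Speed limits (degrees/s): [127.2, 127.2, 147.25, 180, 180, 180].

## Interface

Orientations are given as a 3x3 rotation matrix whose columns are the frame's x, y, z axes.
In Python, from station import manip gives the robot as it stands. The module is installed in compiled form; this text tells all that it offers.
- The arm moves only by the tool servo_tool, never from a script. Its argument "series" is a list of rows, each a list of 5 numbers: the shift along the tool's x, y, z scaled (see below), then the turn about the tool's z scaled (see below), then the opening, from 0 (shut) to 1 (fully open). A call has 1 to 20 rows; each row shifts and turns the commanded pose from where the row before left it, along the tool's axes as they then stand; what a row does not reach is not made up. The controller multiplies each number of a shift by 200 mm and each number of a turn by pi/2 rad. A row lasts 1/12 s, in which the tool goes at most 41.7 mm and 7.16 degrees, less where a joint would pass 70% of its speed; a pose out of reach is approached as far as the arm can. A call with a number of a shift or a turn outside -1 to 1 is refused whole. A call with a gripper value outside its range is refused whole. The fingers move at their own pace and stop on an object; the grip force is fixed at half the most. Time passes only in rows, so rows that do not move let the fingers close. It gives the time, the measured TCP pose, the force, the opening and the grip force at its end, in the units of the state.
- manip.sense(): the state, without advancing time (a new reading comes with each control period).
- manip.snapshot(name): name is "scene" or "top" or "wrist"; returns a dict with "color" (480x640x3 uint8, blue, green, red), "depth" (480x640 float32, mm along the optical axis (not along the pixel's ray), 0 where there is no reading), "K" (3x3 intrinsics, pixels), "rvec" (rotation vector, rad) and "tvec" (3), from world to camera coordinates, as OpenCV has them; the wrist camera has in their place "mount" (4x4, takes a point from camera to tool coordinates, whose origin is the TCP and whose axes are the flange's). Camera axes: x right, y down, z forward; pixel columns grow to the right and rows downward; lengths in mm; the calibration is good to about 2 mm. A picture is of the moment at which its call begins: read the wrist's pose just before it.
- manip.finish_job(): hands the job in; it is judged then, once.
The state is a dict: "t": time; "joint_pos": joint angles; "joint_velocities": joint speeds; "effort": joint torques, N m; "ee_pos": TCP position; "ee_rot": TCP orientation; "wrist_force": force on the tool from outside, world axes, zero at the start; "torque": the same for the moment, N m; "finger_gap": finger opening in mm; "finger_force": force on a finger pad.
Only numpy, scipy, OpenCV 4.12 (cv2) and the standard library are available. Lean on these libraries where they do the work, as an engineer would, in place of code of your own. Each camera call takes 0.05 s, during which the arm holds its last target. There are 200 camera calls.

## Task

Check the height of the copper-wound coil: pick up the blue bridge gauge by its black grip, lower it over that coil so that its legs stand on the bench on either side and its sprung foot rests centrally on top of the coil, and only then let go. Leave the gauge standing there showing its reading, with the coil where it was and not pressed hard, and do not disturb the blue taped coil or the empty bobbin.

Things in the scene. Friction and masses are not known exactly. Their poses are not given: they have to be found in the camera images.
- gauge: Loose bridge gauge, 0.32 to 0.5 kg, 116 mm along its y; origin: centre of its underside (bench level when standing), z up. Blue legs at y = +-50 mm on dark steel shoes (50 mm along x, 16 along y, 6 tall), 84 mm clear between the shoes. Blue beam, 30 x 114 mm, underside at z = 64 mm, top at 78. Black grip in the middle of the beam.
- gauge_grip (a point): Point on the axis of the black grip, 105 mm above the gauge's underside: a good place for the TCP. The grip is square, 28 x 28 mm, sides along the gauge's x and y, from z = 78 to 126 mm; take it across either pair. A thin spindle with a red tip comes out of its top: tip at z = 136 mm with the foot down, rising with the foot by up to 30 mm.
- gauge_foot (a joint): Reading in m, 0 to 0.030: height of the sprung foot (steel disc 36 mm across, 6 mm thick, on the gauge's axis) above its lower stop. At 0 its underside is 4 mm above the underside of the shoes, so a part of height h reads h - 4 mm. A weak spring and its weight press it down with 0.5 to 1.3 N.
- copper_coil: The coil to be measured: loose black bobbin wound with bare copper-coloured wire, 44 mm across, 24 mm tall, flat on the bench, 48 g; origin at the centre of its underside, z up.
- blue_coil: Bystander: the same bobbin, its winding covered with blue tape, 44 mm across, 24 mm tall; origin at the centre of its underside.
- empty_bobbin: Bystander: the same bobbin in black, empty, 44 mm across, 24 mm tall; origin at the centre of its underside. (Another empty bobbin farther back is scenery.) Fixed furniture in reach: a winding machine, 0.48 m tall, at about x > 0.42, y = 0.18 to 0.52 m, with a level spindle out to y = 0.03 m well behind the parts; a drawer cabinet, 0.22 m tall, at x > 0.55, y = -0.01 to -0.29 m.

How it is judged:
By the outcome, as a careful person would: the job done as asked, in the order asked, and still so for the second after the job is handed in, with the robot touching nothing.
It also fails if it takes over 40 s, if anything falls off the work surface, if the arm or the gripper's body presses on something with over 40 N, if the wrist force passes 120 N, or if a joint passes its speed limit or range.

## Working session

There is one attempt and no reset: what is moved stays moved. The work goes in short steps, Python scripts to look and compute and a tool call to move; the robot and the scene stay as the last step left them, time stands still between calls to the robot, and variables do not carry over. Pictures are saved under pics/ and viewed, at most 10 in all, crops included, and the job is handed in when it is done.

Besides the shell and the picture viewer there is one more tool, called after ">>>" by a JSON object that holds its "api" and its "payload", one argument or row to a line. servo_tool: Moves the arm, as the interface text tells. Shifts and turns lie within -1 to 1; 1 stands for 200 mm of shift or pi/2 rad of turn. Its arguments: {"type":"object","properties":{"series":{"type":"array","items":{"type":"array","items":{"type":"number","minimum":-1,"maximum":1}}}},"required":["series"]}

```bash
mkdir -p pics
cat > h.py <<'E'
import numpy as np, cv2
from station import manip
def cloud(s):
    K=s["K"];d=s["depth"];v,u=np.mgrid[:480,:640]
    P=np.stack([(u-K[0,2])/K[0,0]*d,(v-K[1,2])/K[1,1]*d,d],-1)
    R=cv2.Rodrigues(np.array(s["rvec"],float))[0];t=np.array(s["tvec"],float).ravel()
    W=(P-t)@R; W[d==0]=np.nan
    return W
def ray(s,u,v,z):
    R=cv2.Rodrigues(np.array(s["rvec"],float))[0];t=np.array(s["tvec"],float).ravel()
    c=-R.T@t; r=R.T@np.linalg.inv(s["K"])@[u,v,1.]
    return c+r*(z-c[2])/r[2]
E
python3 - <<'E'
from h import *
st=manip.sense();print(st["t"],st["ee_pos"],np.round(st["ee_rot"],3).tolist(),st["wrist_force"],st["finger_gap"])
for n in("scene","top"):
    s=manip.snapshot(n);cv2.imwrite(f"pics/{n}0.png",s["color"]);np.savez(f"{n}0.npz",**s)
    R=cv2.Rodrigues(np.array(s["rvec"],float))[0];print(n,-R.T@np.array(s["tvec"],float).ravel(),s["K"][0,0])
E
```

```text
0.0 [222.04775575 502.93706795 249.4148567 ] [[-0.915, 0.404, -0.001], [0.404, 0.915, -0.001], [0.0, -0.001, -1.0]] [ 0.77147965  0.31551257 -0.2729875 ] 85.67440771270348
scene [-137.18215088 -833.15441179  513.29863889] 600.6222370454312
top [ 325.8986867  -139.57741791  928.92268138] 483.4301944197255
```

View pics/top0.png

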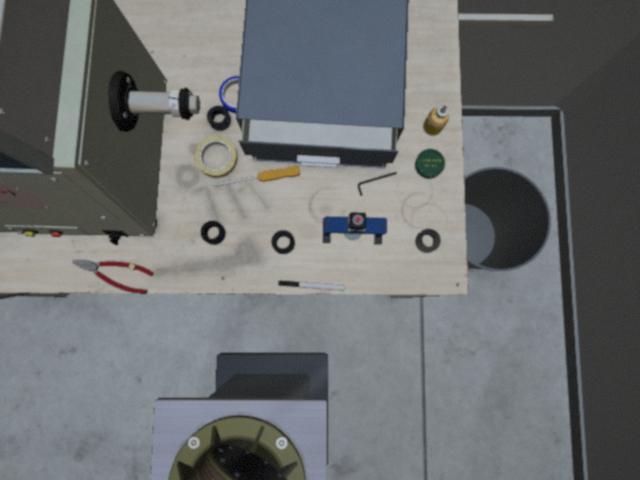

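View pics/scene0.png

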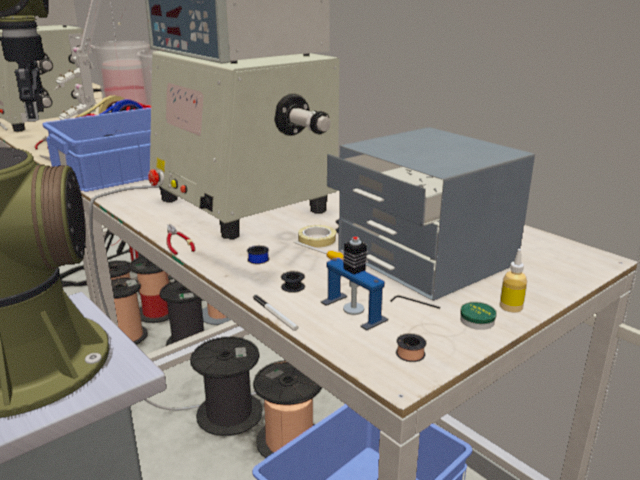

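In the top view the blue coil is at (213,232), the empty bobbin at (283,241), the gauge at about (355,226) with its grip at (357,221), and the copper coil at (428,240). The scene view confirms the copper coil at (411,347) and shows the gauge's legs along y.

Run:
```python
from h import *
s=dict(np.load("top0.npz"));W=cloud(s);c=s["color"];hsv=cv2.cvtColor(c,cv2.COLOR_BGR2HSV)
for nm,(u,v) in dict(cop=(428,240),blue=(213,232),empty=(283,241)).items():
    m=np.zeros((480,640),np.uint8);m[v-20:v+20,u-20:u+20]=(c[v-20:v+20,u-20:u+20].max(2)<90)*255
    cs=max(cv2.findContours(m,cv2.RETR_EXTERNAL,cv2.CHAIN_APPROX_NONE)[0],key=cv2.contourArea)
    (cx,cy),(a,b),_=cv2.fitEllipse(cs);p=ray(s,cx,cy,24)
    z=W[...,2][m>0];print(nm,round(cx,1),round(cy,1),round(a,1),round(b,1),p.round(1),"dia",a*(928.9-24)/483.4,b*(928.9-24)/483.4,"z",np.nanpercentile(z,[10,50,90]).round(1))
    M=(W[...,2]>16)&(W[...,2]<32)&(np.hypot(W[...,0]-p[0],W[...,1]-p[1])<35);q=W[M];print("  depth mid",((q.max(0)+q.min(0))/2).round(1),(q.max(0)-q.min(0)).round(1))
print("plane z",np.nanmedian(W[255:275,300:420,2]))
roi=np.zeros((480,640),bool);roi[200:255,310:400]=1
bl=roi&(hsv[...,0]>95)&(hsv[...,0]<125)&(hsv[...,1]>140)
beam=bl&(abs(W[...,2]-78)<6);pts=np.argwhere(beam)[:,::-1].astype(np.float32)
r=cv2.minAreaRect(pts);print("beam",len(pts),r,"z",np.median(W[beam][:,2]))
bx=cv2.boxPoints(r);print(np.array([ray(s,*q,78) for q in bx]).round(1)); print("ctr",ray(s,*r[0],78).round(1))
g=roi&(W[...,2]>115)&(W[...,2]<132);pg=np.argwhere(g)[:,::-1].astype(np.float32);r=cv2.minAreaRect(pg);print("grip",r,ray(s,*r[0],126).round(1),np.median(W[g][:,2]))
red=roi&((hsv[...,0]<8)|(hsv[...,0]>172))&(hsv[...,1]>120);pr=np.argwhere(red)[:,::-1].mean(0);print("red",pr,ray(s,*pr,136).round(1))
# scene cross-check
s=dict(np.load("scene0.npz"));W=cloud(s);c=s["color"];hsv=cv2.cvtColor(c,cv2.COLOR_BGR2HSV)
m=np.zeros((480,640),np.uint8);m[325:370,385:440]=(c[325:370,385:440].max(2)<90)*255
M=(W[...,2]>19)&(W[...,2]<30);M[:320]=0;M[370:]=0;M[:,:385]=0;M[:,440:]=0;q=W[M];print("scene cop",len(q),((q.max(0)+q.min(0))/2).round(1),(q.max(0)-q.min(0)).round(1),np.median(q[:,2]))
roi=np.zeros((480,640),bool);roi[225:330,315:395]=1
M=roi&(W[...,2]>75)&(W[...,2]<82)&(hsv[...,0]>95)&(hsv[...,0]<125)&(hsv[...,1]>120);pts=W[M][:,:2].astype(np.float32);print("scene beam",cv2.minAreaRect(pts),len(pts))
M=roi&(W[...,2]>90)&(W[...,2]<132);q=W[M];print("scene grip",np.percentile(q,[2,50,98],axis=0).round(1))
```

```text
cop 427.5 240.2 21.5 23.6 [ 445.9 -349.4   24. ] dia 40.311636538460185 44.2655126132105 z [ 9.7 23.  25.3]
  depth mid [ 448.3 -350.7   23.3] [42.5 42.7 12.8]
blue 212.7 232.2 22.1 24.2 [458.8  56.7  24. ] dia 41.44593559063117 45.279690720396786 z [ 4.4 22.8 25.1]
  depth mid [461.3  59.5  21.9] [43.1 43.4 11.3]
empty 282.8 241.8 21.8 22.8 [441.3 -75.8  24. ] dia 40.85492111801066 42.71273079794401 z [ 6.9 23.2 25.8]
  depth mid [442.8 -74.3  22.8] [42.4 41.6 12.2]
plane z 1.4238309038973935
beam 570 ((354.5823669433594, 225.3816680908203), (61.047786712646484, 14.417116165161133), 1.1457629203796387) z 78.29192134921357
[[ 452.4 -152.5   78. ]
 [ 478.4 -153.    78. ]
 [ 476.9 -262.1   78. ]
 [ 450.8 -261.3   78. ]]
ctr [ 464.6 -207.2   78. ]
grip ((356.5, 220.0), (16.0, 17.0), 90.0) [ 466.  -206.7  126. ] 126.29275170654658
red [357.81818182 218.81818182] [ 466.3 -208.   136. ]
scene cop 328 [ 446.  -351.6   22.3] [44.8 44.6  6.3] 22.045023958830278
scene beam ((461.74468994140625, -211.25753784179688), (110.26087951660156, 26.779150009155273), 89.99585723876953) 362
scene grip [[ 450.2 -223.1   91.7]
 [ 460.5 -213.8  106.8]
 [ 599.7 -136.5  128.7]]
```

>>> {"api": "servo_tool", "payload": {
  "series": [
    [0,0,0,0.0735,1],
    [0,0,0,0.0735,1],
    [0,0,0,0.0735,1],
    [0,0,0,0.0735,1],
    [0,0,0,0.0735,1],
    [0,0,0,0.0735,1],
    [0,0,0,0.0735,1],
    [0,0,0,0.0735,1],
    [0,0,0,0.0735,1],
    [0,0,0,0.0735,1],
    [-0.16,0.03,0,0,1],
    [-0.16,0.03,0,0,1],
    [-0.16,0.03,0,0,1],
    [-0.16,0.04,0,0,1],
    [-0.16,0.04,0,0,1],
    [-0.16,0.04,0,0,1],
    [-0.16,0.04,0,0,1],
    [-0.16,0.04,0,0,1],
    [-0.16,0.04,0,0,1],
    [-0.16,0.04,0,0,1]
  ]
}}

```text
t: 1.77
ee_pos: [296.1, 181.7, 249.9]
ee_rot: [[-0.001, 1.0, 0.0], [1.0, 0.001, -0.0], [-0.0, 0.0, -1.0]]
wrist_force: [0.5, -0.2, -0.4]
finger_gap: 85.8
finger_force: 0.0
```

>>> {"api": "servo_tool", "payload": {
  "series": [
    [-0.15,0.06,0,0,1],
    [-0.15,0.06,0,0,1],
    [-0.15,0.06,0,0,1],
    [-0.15,0.06,0,0,1],
    [-0.15,0.065,0,0,1],
    [-0.15,0.065,0,0,1],
    [-0.15,0.065,0,0,1],
    [-0.15,0.065,0,0,1],
    [-0.15,0.065,0,0,1],
    [-0.15,0.07,0,0,1],
    [-0.15,0.07,0,0,1],
    [-0.15,0.07,0,0,1],
    [-0.15,0.07,0,0,1],
    [0,0,0,0,1],
    [0,0,0,0,1]
  ]
}}

```text
t: 3.02
ee_pos: [465.4, -207.7, 249.1]
ee_rot: [[0.001, 1.0, -0.002], [1.0, -0.001, 0.001], [0.001, -0.002, -1.0]]
wrist_force: [-0.1, 0.1, -0.0]
finger_gap: 85.6
finger_force: 0.0
```

Run:
```python
from h import *
st=manip.sense();print(st["ee_pos"],st["joint_pos"])
s=manip.snapshot("wrist");cv2.imwrite("pics/w1.png",s["color"]);np.savez("w1.npz",**s,p=st["ee_pos"],R=st["ee_rot"]);print(s["mount"],s["K"][0,0])
```

```text
[ 465.40240607 -207.71017173  249.05839546] [-2.81705951e+01  1.21257112e+01  9.36165915e+01  2.55097562e-03
  7.43569116e+01 -2.80898703e+01]
[[-1.13422668e-03 -9.50888783e-01 -3.09530670e-01  7.95706935e+01]
 [ 9.99999268e-01 -1.20929795e-03  5.06638208e-05  5.88394034e-03]
 [-4.22490464e-04 -3.09530386e-01  9.50889458e-01 -1.25391359e+02]
 [ 0.00000000e+00  0.00000000e+00  0.00000000e+00  1.00000000e+00]] 419.2789889215559
```

View pics/w1.png

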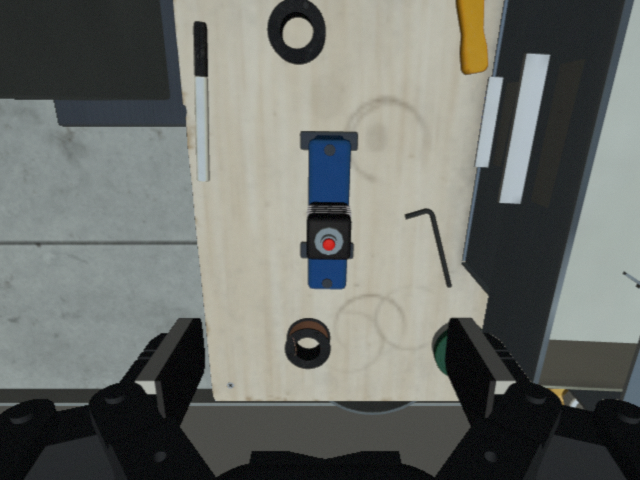

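The wrist view shows the grip with its red tip at (329,243), the beam running along y from (330,137) to (327,288), and the copper coil at (307,345). The bench edge lies below it at row 400.

```bash
cat >> h.py <<'E'
def wcal(s,p,R):
    T=np.eye(4);T[:3,:3]=R;T[:3,3]=p;T=T@s["mount"]   # cam->world
    s=dict(s);Rc=T[:3,:3].T;s["rvec"]=cv2.Rodrigues(Rc)[0];s["tvec"]=-Rc@T[:3,3];return s
def gauge(s,zo,roi):
    W=cloud(s);hsv=cv2.cvtColor(s["color"],cv2.COLOR_BGR2HSV)
    bl=roi&(hsv[...,0]>95)&(hsv[...,0]<125)&(hsv[...,1]>120)&(abs(W[...,2]-78-zo)<6)
    q=np.array([ray(s,u,v,78+zo)[:2] for v,u in np.argwhere(bl)],np.float32)
    print("beam",cv2.minAreaRect(q),"z",np.median(W[bl][:,2]))
    red=roi&((hsv[...,0]<8)|(hsv[...,0]>172))&(hsv[...,1]>150)&(hsv[...,2]>120)
    pr=np.argwhere(red)[:,::-1].mean(0);print("red",red.sum(),ray(s,*pr,136+zo).round(1),np.nanmedian(W[red],axis=0).round(1))
def coil(s,u,v,h=28):
    c=s["color"];m=np.zeros((480,640),np.uint8);m[v-h:v+h,u-h:u+h]=(c[v-h:v+h,u-h:u+h].max(2)<70)*255
    W=cloud(s);k=(m>0)&(abs(W[...,2]-24)<4);q=np.array([ray(s,b,a,24)[:2] for a,b in np.argwhere(k)],np.float32)
    print("coil",cv2.minEnclosingCircle(q),"z",np.median(W[k][:,2]))
E
python3 - <<'E'
from h import *
d=dict(np.load("w1.npz"));s=wcal(d,d["p"],d["R"])
roi=np.zeros((480,640),bool);roi[120:300,290:370]=1
gauge(s,0,roi);coil(s,307,343)
W=cloud(s)
k=roi&(abs(W[...,2]-126)<4);print("grip top",cv2.minAreaRect(W[k][:,:2].astype(np.float32)))
t=dict(np.load("top0.npz"));coil(t,428,240,20)
for u,v in((640//3,397),(225,380),(400,400)):print("edge",ray(s,u,v,0).round(0))
E
```

```text
beam ((467.83868408203125, -207.75430297851562), (112.37618255615234, 28.50954246520996), 89.18423461914062) z 79.34931762664175
red 104 [ 467.4 -208.7  136. ] [ 467.1 -208.2  137.3]
coil ((447.80670166015625, -351.75341796875), 22.0677490234375) z 24.72765482663024
grip top ((467.1986083984375, -208.4300994873047), (28.01293182373047, 27.770238876342773), 89.6705322265625)
coil ((446.9111328125, -350.2669982910156), 21.33724021911621) z 23.54251366045075
edge [ 345. -427.   -0.]
edge [ 359. -405.    0.]
edge [ 545. -431.    0.]
```

>>> {"api": "servo_tool", "payload": {
  "series": [
    [-0.0035,0.009,0,0,1],
    [0,0,0.12,0,1],
    [0,0,0.12,0,1],
    [0,0,0.12,0,1],
    [0,0,0.1,0,1],
    [0,0,0.08,0,1],
    [0,0,0.07,0,1],
    [0,0,0.05,0,1],
    [0,0,0.03,0,1],
    [0,0,0.02,0,1],
    [0,0,0,0,1]
  ]
}}

```text
t: 3.98
ee_pos: [467.3, -207.2, 107.8]
ee_rot: [[-0.001, 1.0, -0.0], [1.0, 0.001, 0.0], [0.0, -0.0, -1.0]]
wrist_force: [-0.9, -0.5, 0.6]
finger_gap: 85.3
finger_force: 0.0
```

>>> {"api": "servo_tool", "payload": {
  "series": [
    [0,0,0,0,0.5],
    [0,0,0,0,0.2],
    [0,0,0,0,0],
    [0,0,0,0,0],
    [0,0,0,0,0],
    [0,0,0,0,0],
    [0,0,0,0,0],
    [0,0,0,0,0],
    [0,0,0,0,0],
    [0,0,0,0,0],
    [0,0,0,0,0],
    [0,0,0,0,0]
  ]
}}

```text
t: 4.98
ee_pos: [467.6, -207.6, 108.5]
ee_rot: [[-0.0, 1.0, 0.001], [1.0, 0.0, -0.001], [-0.001, 0.001, -1.0]]
wrist_force: [0.3, 0.1, 5.8]
finger_gap: 27.4
finger_force: 61.2
```

>>> {"api": "servo_tool", "payload": {
  "series": [
    [0,0,-0.03,0,0],
    [0,0,-0.06,0,0],
    [0,0,-0.08,0,0],
    [0,0,-0.08,0,0],
    [0,0,-0.05,0,0],
    [-0.04,-0.005,0,0,0],
    [-0.09,-0.0125,0,0,0],
    [-0.12,-0.0175,0,0,0],
    [-0.12,-0.0175,0,0,0],
    [-0.12,-0.0175,0,0,0],
    [-0.1,-0.0125,0,0,0],
    [-0.08,-0.0125,0,0,0],
    [-0.045,-0.005,0,0,0],
    [0,0,0,0,0],
    [0,0,0,0,0],
    [0,0,0,0,0],
    [0,0,0,0,0]
  ]
}}

```text
t: 6.4
ee_pos: [447.6, -349.6, 168.0]
ee_rot: [[-0.001, 1.0, -0.0], [1.0, 0.001, 0.0], [0.0, -0.0, -1.0]]
wrist_force: [0.1, 0.1, -5.4]
finger_gap: 27.2
finger_force: 59.9
```

Run:
```python
from h import *
for n in("top","scene"):
    s=manip.snapshot(n);cv2.imwrite(f"pics/{n}2.png",s["color"]);np.savez(f"{n}2.npz",**s)
st=manip.sense();print(st["ee_pos"],np.round(st["ee_rot"],4).tolist(),st["joint_pos"])
s=manip.snapshot("wrist");cv2.imwrite("pics/w2.png",s["color"]);np.savez("w2.npz",**s,p=st["ee_pos"],R=st["ee_rot"])
a=cv2.imread("pics/scene2.png")[120:420,240:640];b=cv2.imread("pics/w2.png")
cv2.imwrite("pics/c2.png",np.hstack([cv2.resize(a,(400,300)),cv2.resize(b,(400,300))]))
```

```text
[ 447.58786211 -349.80786104  168.099342  ] [[-0.0014, 1.0, 0.0001], [1.0, 0.0014, 0.0], [0.0, 0.0001, -1.0]] [-4.17040423e+01  2.39392085e+01  8.93808801e+01  2.51713059e-03
  6.66778062e+01 -4.17842328e+01]
```

View pics/c2.png

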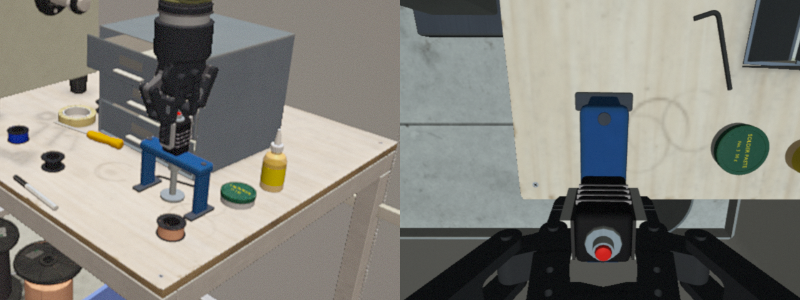

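The gauge is held level and upright in the grip (red tip at about (603,252) in the right half), above the copper coil, which is still at (170,226) in the left half.

Run:
```python
from h import *
d=dict(np.load("w2.npz"));s=wcal(d,d["p"],d["R"])
roi=np.zeros((480,640),bool);roi[150:430,270:380]=1
gauge(s,60,roi)
W=cloud(s);k=roi&(abs(W[...,2]-186)<4);print("grip top",k.sum(),cv2.minAreaRect(W[k][:,:2].astype(np.float32)))
s=dict(np.load("scene2.npz"));roi=np.zeros((480,640),bool);roi[240:330,360:470]=1
gauge(s,60,roi)
W=cloud(s);hsv=cv2.cvtColor(s["color"],cv2.COLOR_BGR2HSV)
bl=roi&(hsv[...,0]>95)&(hsv[...,0]<125)&(hsv[...,1]>120);z=W[bl][:,2];print(np.nanpercentile(z,[5,50,95,99]))
for n in("scene0","scene2"):
    s=dict(np.load(n+".npz"));W=cloud(s);M=(W[...,2]>19)&(W[...,2]<30);M[:328]=0;M[372:]=0;M[:,:390]=0;M[:,435:]=0
    c=s["color"];k=M&(c.max(2)<100);q=np.array([ray(s,b,a,24)[:2] for a,b in np.argwhere(k)],np.float32);print(n,k.sum(),cv2.minEnclosingCircle(q),np.median(W[k][:,2]), cv2.fitEllipse(cv2.convexHull(q)))
```

```text
beam ((447.6426086425781, -349.7327880859375), (113.43779754638672, 28.519237518310547), 89.44547271728516) z 138.90902655254564
red 430 [ 447.5 -351.3  196. ] [ 447.6 -350.5  196.9]
grip top 6791 ((447.0512390136719, -350.499267578125), (29.044187545776367, 32.99324035644531), 88.12706756591797)
beam ((437.49371337890625, -356.1443786621094), (114.80121612548828, 33.44816970825195), 89.55054473876953) z 135.9048066577356
red 0 [nan nan nan] [nan nan nan]
[ 72.98147051 127.11894864 136.97918126 139.5181349 ]
scene0 267 ((441.7812194824219, -354.8912048339844), 21.23360252380371) 22.096126256059193 ((441.8423767089844, -354.7137145996094), (41.094444274902344, 41.48126983642578), 171.96920776367188)
scene2 277 ((442.355712890625, -355.7718200683594), 21.82500457763672) 22.049160092930396 ((442.20489501953125, -354.74420166015625), (41.12248992919922, 42.14842987060547), 81.389892578125)h.py:22: RuntimeWarning: Mean of empty slice.
  pr=np.argwhere(red)[:,::-1].mean(0);print("red",red.sum(),ray(s,*pr,136+zo).round(1),np.nanmedian(W[red],axis=0).round(1))
  ret = um.true_divide(
  return np.nanmean(a, axis, out=out, keepdims=keepdims)
```

>>> {"api": "servo_tool", "payload": {
  "series": [
    [-0.005,0.005,0.03,0,0],
    [0,0,0.05,0,0],
    [0,0,0.05,0,0],
    [0,0,0.03,0,0],
    [0,0,0.015,0,0],
    [0,0,0,0,0],
    [0,0,0,0,0]
  ]
}}

```text
t: 7.13
ee_pos: [448.4, -351.5, 132.9]
ee_rot: [[-0.0, 1.0, -0.0], [1.0, 0.0, 0.0], [0.0, -0.0, -1.0]]
wrist_force: [-0.1, -0.4, -3.2]
finger_gap: 27.6
finger_force: 59.9
```

Run:
```python
from h import *
s=manip.snapshot("scene");np.savez("scene3.npz",**s);cv2.imwrite("pics/c3.png",cv2.resize(s["color"][230:390,340:500],(600,600),interpolation=cv2.INTER_CUBIC))
st=manip.sense();print(st["ee_pos"])
```

```text
[ 448.48073225 -351.61506834  133.2583429 ]
```

View pics/c3.png

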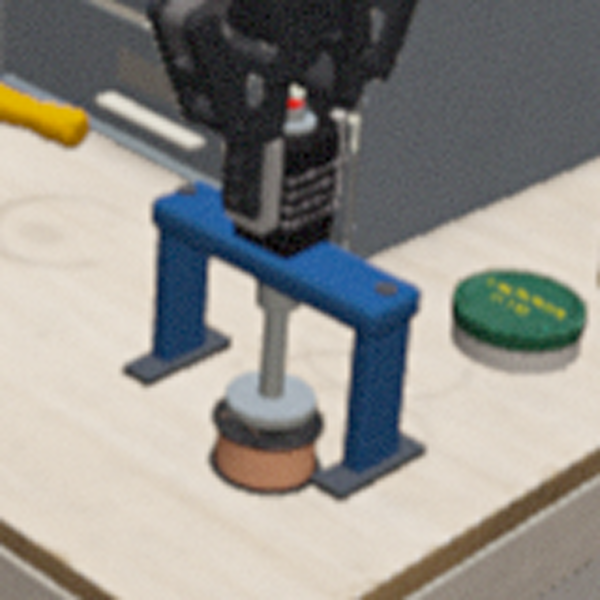

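The foot disc, at (269,398) in the crop, hangs just above the coil's flange, whose edges run from 214 to 323. It is centred sideways, so now I check fore and aft numerically.

```bash
cat > fa.py <<'E'
from h import *
from scipy.optimize import least_squares
import sys
def disc(s,m,z,r):
    k=cv2.findContours(m.astype(np.uint8),cv2.RETR_EXTERNAL,cv2.CHAIN_APPROX_NONE)[0];c=max(k,key=cv2.contourArea)
    return np.array([ray(s,*p[0],z)[:2] for p in c])
s=dict(np.load(sys.argv[1]));W=cloud(s);c=s["color"].astype(int);hsv=cv2.cvtColor(s["color"],cv2.COLOR_BGR2HSV)
roi=np.zeros((480,640),bool);roi[322:368,392:432]=1
d=roi&(c.min(2)>110)&(hsv[...,1]<60)&(np.arange(480)[:,None]<347)
n,l,stt,ce=cv2.connectedComponentsWithStats(d.astype(np.uint8));lab=l[337,412];m=l==lab
print("disc px",stt[lab],"z pct",np.nanpercentile(W[m][:,2],[10,50,90]).round(1))
top=m&(W[...,2]>np.nanmedian(W[m][:,2])-3)&(W[...,2]<np.nanmedian(W[m][:,2])+3)
zt=np.median(W[top][:,2]);q=np.array([ray(s,u,v,zt)[:2] for v,u in np.argwhere(top)],np.float32);print("foot",cv2.minEnclosingCircle(q),zt,W[top][:,:2].mean(0))
cu=roi&(hsv[...,0]<14)&(hsv[...,1]>80)&(hsv[...,2]>80)
p=W[cu];p=p[(p[:,2]>5)&(p[:,2]<19)]
R0=float(sys.argv[2]) if len(sys.argv)>2 else 0
f=least_squares(lambda x:np.hypot(p[:,0]-x[0],p[:,1]-x[1])-x[2],[447,-352,19],loss="soft_l1");print("winding fit",f.x.round(1),len(p))
s0=dict(np.load("scene0.npz"));W0=cloud(s0);k=(abs(W0[...,2]-22)<2.5)&(s0["color"].max(2)<100);k[:328]=0;k[372:]=0;k[:,:390]=0;k[:,435:]=0
q=W0[k][:,:2].astype(np.float32);print("coil0 flange by depth",cv2.minEnclosingCircle(q),q.mean(0),len(q))
E
python3 fa.py scene3.npz
```

```text
disc px [392 322  40  25 784] z pct [-0.9  0.9 34.5]
foot ((488.5046691894531, -317.518310546875), 49.05632400512695) -0.009020990389696448 [ 495.03731999 -313.63140379]
winding fit [ 445.5 -351.5   19.1] 198
coil0 flange by depth ((444.56475830078125, -352.86376953125), 21.709239959716797) [ 443.97906 -353.09906] 260
```

Run:
```python
from h import *
s=dict(np.load("scene3.npz"));W=cloud(s);c=s["color"]
roi=np.zeros((480,640),bool);roi[324:352,394:430]=1
k=roi&(W[...,2]>28)&(W[...,2]<42)&(c.min(2)>100)&(np.hypot(W[...,0]-446,W[...,1]+352)<30)
print(k.sum(),np.percentile(W[k],[2,50,98],axis=0).round(1))
zt=np.percentile(W[k][:,2],60)
t=k&(abs(W[...,2]-zt)<2.5);q=W[t][:,:2].astype(np.float32)
print(zt,cv2.minEnclosingCircle(q),q.mean(0))
roi=np.zeros((480,640),bool);roi[270:325,375:455]=1
hsv=cv2.cvtColor(c,cv2.COLOR_BGR2HSV);b=roi&(hsv[...,0]>95)&(hsv[...,0]<125)&(hsv[...,1]>120);z=W[b][:,2]
h=np.histogram(z,bins=np.arange(80,112,1));print(dict(zip(h[1][:-1].astype(int),h[0])))
b&=abs(W[...,2]-101.5)<3;print(cv2.minAreaRect(W[b][:,:2].astype(np.float32)))
```

```text
280 [[ 429.2 -369.    29.5]
 [ 441.8 -356.    33.1]
 [ 461.6 -336.6   40.6]]
33.427997580473246 ((445.69439697265625, -352.90277099609375), 19.643863677978516) [ 443.19467 -354.37274]
{np.int64(80): np.int64(11), np.int64(81): np.int64(10), np.int64(82): np.int64(12), np.int64(83): np.int64(12), np.int64(84): np.int64(11), np.int64(85): np.int64(12), np.int64(86): np.int64(9), np.int64(87): np.int64(7), np.int64(88): np.int64(9), np.int64(89): np.int64(9), np.int64(90): np.int64(20), np.int64(91): np.int64(25), np.int64(92): np.int64(38), np.int64(93): np.int64(50), np.int64(94): np.int64(46), np.int64(95): np.int64(39), np.int64(96): np.int64(46), np.int64(97): np.int64(46), np.int64(98): np.int64(72), np.int64(99): np.int64(71), np.int64(100): np.int64(187), np.int64(101): np.int64(191), np.int64(102): np.int64(55), np.int64(103): np.int64(18), np.int64(104): np.int64(7), np.int64(105): np.int64(5), np.int64(106): np.int64(0), np.int64(107): np.int64(1), np.int64(108): np.int64(0), np.int64(109): np.int64(1), np.int64(110): np.int64(0)}
((445.3033142089844, -354.2767333984375), (110.47522735595703, 30.759990692138672), 88.32421112060547)
```

The foot and coil centres agree within about 1 mm. The underside is about 25 mm up, so I lower gently.

>>> {"api": "servo_tool", "payload": {
  "series": [
    [0,0,0.02,0,0],
    [0,0,0.025,0,0],
    [0,0,0.02,0,0],
    [0,0,0.02,0,0],
    [0,0,0.015,0,0],
    [0,0,0.01,0,0],
    [0,0,0.003,0,0],
    [0,0,0,0,0],
    [0,0,0,0,0]
  ]
}}

```text
t: 7.93
ee_pos: [448.3, -351.4, 110.4]
ee_rot: [[-0.0, 1.0, -0.0], [1.0, 0.0, 0.0], [0.0, -0.0, -1.0]]
wrist_force: [-0.2, -0.4, -3.5]
finger_gap: 27.5
finger_force: 60.0
```

>>> {"api": "servo_tool", "payload": {
  "series": [
    [0,0,0.0025,0,0],
    [0,0,0.0025,0,0],
    [0,0,0,0,0],
    [0,0,0,0,0]
  ]
}}

```text
t: 8.27
ee_pos: [448.4, -351.5, 109.5]
ee_rot: [[-0.0, 1.0, 0.0], [1.0, 0.0, -0.0], [-0.0, 0.0, -1.0]]
wrist_force: [-0.5, 0.2, -3.0]
finger_gap: 27.4
finger_force: 60.1
```

>>> {"api": "servo_tool", "payload": {
  "series": [
    [0,0,0.0025,0,0],
    [0,0,0.0025,0,0],
    [0,0,0,0,0],
    [0,0,0,0,0],
    [0,0,0,0,0]
  ]
}}

```text
t: 8.68
ee_pos: [448.4, -351.5, 108.5]
ee_rot: [[-0.001, 1.0, 0.0], [1.0, 0.001, -0.0], [-0.0, 0.0, -1.0]]
wrist_force: [-0.2, -0.1, -0.1]
finger_gap: 27.2
finger_force: 60.4
```

>>> {"api": "servo_tool", "payload": {
  "series": [
    [0,0,0.002,0,0],
    [0,0,0,0,0],
    [0,0,0,0,0],
    [0,0,0,0,0]
  ]
}}

```text
t: 9.02
ee_pos: [448.4, -351.5, 108.5]
ee_rot: [[-0.001, 1.0, 0.0], [1.0, 0.001, -0.0], [-0.0, 0.0, -1.0]]
wrist_force: [-3.1, 3.8, 6.0]
finger_gap: 27.3
finger_force: 61.1
```

The shoes are on the bench: the height matches the one at the grasp and the force has reversed. I look before letting go.

Run:
```python
from h import *
s=manip.snapshot("scene");np.savez("scene4.npz",**s);cv2.imwrite("pics/c4.png",cv2.resize(s["color"][230:390,340:500],(600,600),interpolation=cv2.INTER_CUBIC))
W=cloud(s);c=s["color"];hsv=cv2.cvtColor(c,cv2.COLOR_BGR2HSV)
roi=np.zeros((480,640),bool);roi[324:356,394:430]=1
k=roi&(W[...,2]>25)&(W[...,2]<34)&(c.min(2)>100)&(np.hypot(W[...,0]-446,W[...,1]+352)<30)
print("foot",k.sum(),cv2.minEnclosingCircle(W[k][:,:2].astype(np.float32)),np.median(W[k],axis=0))
roi[:]=0;roi[325:372,388:436]=1
f=roi&(abs(W[...,2]-22)<2.5)&(c.max(2)<100)&(np.hypot(W[...,0]-446,W[...,1]+352)<26);print("flange",f.sum(),cv2.minEnclosingCircle(W[f][:,:2].astype(np.float32)))
cu=roi&(hsv[...,0]<14)&(hsv[...,1]>80)&(hsv[...,2]>80)&(W[...,2]>5)&(W[...,2]<19)
print("winding mean",W[cu].mean(0).round(1),cu.sum())
s=dict(np.load("scene3.npz"));W=cloud(s);hsv=cv2.cvtColor(s["color"],cv2.COLOR_BGR2HSV);cu=roi&(hsv[...,0]<14)&(hsv[...,1]>80)&(hsv[...,2]>80)&(W[...,2]>5)&(W[...,2]<19);print("before",W[cu].mean(0).round(1),cu.sum())
```

```text
foot 256 ((446.49603271484375, -354.0714416503906), 19.518648147583008) [ 441.67685223 -355.96651796   29.08188245]
flange 135 ((443.7490234375, -352.006591796875), 22.351741790771484)
winding mean [ 433.7 -361.7   11.5] 203
before [ 433.8 -361.7   11.5] 198
```

View pics/c4.png

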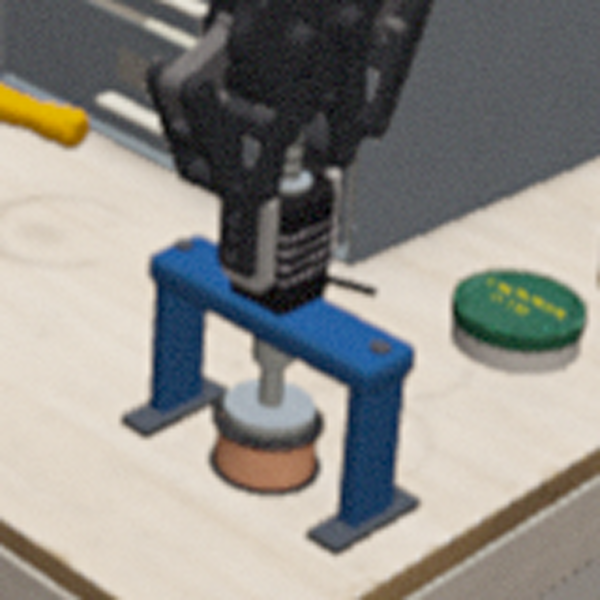

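The gauge's legs stand astride the coil and the foot disc, at (268,408), sits on it with an even rim showing. The coil hasn't moved. I release and rise.

>>> {"api": "servo_tool", "payload": {
  "series": [
    [0,0,-0.003,0,0],
    [0,0,0,0,0.45],
    [0,0,0,0,0.6],
    [0,0,0,0,0.8],
    [0,0,0,0,1],
    [0,0,0,0,1],
    [0,0,0,0,1],
    [0,0,0,0,1],
    [0,0,0,0,1],
    [0,0,0,0,1]
  ]
}}

```text
t: 9.9
ee_pos: [448.4, -351.5, 108.6]
ee_rot: [[-0.0, 1.0, 0.0], [1.0, 0.0, -0.0], [-0.0, 0.0, -1.0]]
wrist_force: [0.3, 0.2, 0.2]
finger_gap: 85.4
finger_force: 0.0
```

>>> {"api": "servo_tool", "payload": {
  "series": [
    [0,0,-0.02,0,1],
    [0,0,-0.05,0,1],
    [0,0,-0.08,0,1],
    [0,0,-0.1,0,1],
    [0,0,-0.1,0,1],
    [0,0,-0.1,0,1],
    [0,0,-0.1,0,1],
    [0,0,-0.1,0,1],
    [0,0,-0.05,0,1],
    [0,0,0,0,1],
    [0,0,0,0,1],
    [0,0,0,0,1]
  ]
}}

```text
t: 10.9
ee_pos: [448.1, -351.2, 247.4]
ee_rot: [[-0.0, 1.0, -0.001], [1.0, 0.0, 0.001], [0.001, -0.001, -1.0]]
wrist_force: [0.5, -0.1, 0.1]
finger_gap: 85.3
finger_force: 0.0
```

Run:
```python
from h import *
st=manip.sense();print(st["t"],st["ee_pos"],st["wrist_force"],st["finger_gap"])
s=manip.snapshot("scene");w=manip.snapshot("wrist")
a=cv2.resize(s["color"][200:400,220:487],(400,300));b=cv2.resize(w["color"],(400,300));cv2.imwrite("pics/c5.png",np.hstack([a,b]))
s2=wcal(w,st["ee_pos"],st["ee_rot"]);W=cloud(s2);hsv=cv2.cvtColor(w["color"],cv2.COLOR_BGR2HSV)
red=((hsv[...,0]<8)|(hsv[...,0]>172))&(hsv[...,1]>150)&(hsv[...,2]>120)&(abs(W[...,2]-156)<15);print("red",red.sum(),np.nanmedian(W[red],axis=0).round(1))
b=(hsv[...,0]>95)&(hsv[...,0]<125)&(hsv[...,1]>120)&(abs(W[...,2]-78)<6)&(abs(W[...,1]+351)<80);print("beam",cv2.minAreaRect(W[b][:,:2].astype(np.float32)),np.median(W[b][:,2]))
```

```text
10.9 [ 448.06149868 -351.22661434  247.41229791] [ 0.54742457 -0.11373772  0.0893956 ] 85.26387553098117
red 123 [ 448.6 -352.1  158. ]
beam ((448.1387634277344, -352.3460998535156), (113.51151275634766, 29.84878921508789), 88.92633819580078) 79.4844343465449
```

View pics/c5.png

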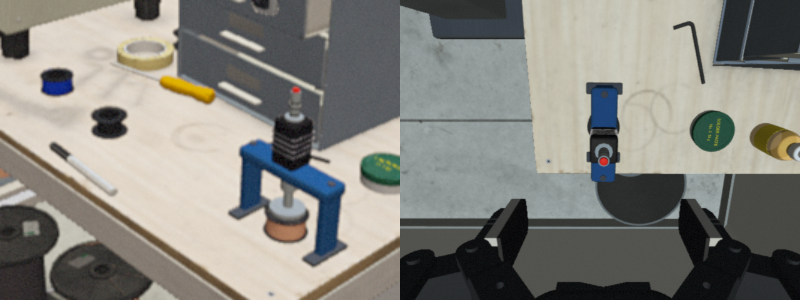

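The gauge stands freely over the coil at (448,-352). Its red tip reads 158 with a bias of about 1.5 mm, so it is near 156 mm and the reading is about 20 mm. The bystanders at (57,82) and (109,122) are undisturbed and the gripper is clear.

```bash
python3 -c "from station import manip; print(manip.finish_job())"
```

```text
the job is handed in; nothing more can be done
None
```

The bridge gauge is standing over the copper coil with its foot resting centrally on top, showing about 20 mm (a coil height of about 24 mm); the coil and bystanders did not visibly move, and I handed the job in at about 11 s.

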